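# Hold a tee bracket flush on the tilted magnetic table

### The arm

A 6-joint arm with a two-finger parallel gripper is mounted at the origin on the work surface. World frame = base frame: x ahead of the robot, y to its left, z up, the work surface at z = 0. Lengths are in m, angles in rad, forces in N, time in s.
With the tool pointing down it reaches from about 0.25 to 0.725 m from the base axis. Payload 4 kg.
Tool frame: the origin (TCP) lies on the centre line of the jaws, within the pads' length; the fingertips stand 14 mm ahead of it and the grasp point (between the pads) lies 5 mm behind it; z points along the fingers, x is the direction in which the jaws open and shut, and the axes are right-handed (so a half turn about z gives the same grasp; the last joint's range is limited). The gripper opens to 85 mm and grips with 20 to 120 N. Pads are 22 mm wide; open, the fingers measure 114 mm over their backs; the gripper's body (76 mm by 85 mm) begins 54 mm behind the grasp point. The pads swing forward as they close: fully open they stand 13 mm farther back than shut.
Start: joints at [-1.164, 0.241, 0.005, 1.335, 0, 1.571], TCP at [0.198, -0.459, 0.245] pointing down, gripper open.
Joint ranges: [-2.72, 2.72], [-1.05, 1.87], [-1.09, 1.28], [-1.99, 2.15], [-1.42, 1.44], [-3.14, 3.14]. Speed limits (rad/s): [2.79, 2.79, 3.14, 3.14, 3.14, 3.14].

### API

Orientations are given as a unit quaternion [x, y, z, w].
In Python, from workcell import get_obs, optics, ticket gives the robot as it stands.
- The arm moves only by the shell command python3 -m inch 'ROWS'. ROWS is JSON, a list that holds one entry, the list of rows, each a list of 5 numbers: the finger opening in cm, from 0 to 8.54, then the shift along the tool's x, y, z in cm, then the turn about the tool's z in degrees. In form: [[[fingers, dx, dy, dz, roll], ...]]. A call has exactly 5 rows; each row is the pose to reach, as a shift and turn from the pose measured when the call began, along the tool's axes at that moment; what a row does not reach only later rows make up. A row lasts 1/8 s, in which the tool goes at most 62.5 mm and 10.7 degrees, less where a joint would pass 70% of its speed; a pose out of reach is approached as far as the arm can. A call with a gripper value outside its range is refused whole. The fingers move at their own pace and stop on an object; the grip force is fixed at half the most. Time passes only in rows, so rows that repeat a pose let the fingers close, or fill a call up. It gives the time, the measured TCP pose, the force and the opening at its end, in the units of the state.
- get_obs(): the state, without advancing time (a new reading comes with each control period).
- optics.camera(name): name is "scene" or "side" or "wrist"; returns (picture, depth): 384x512x3 uint8, red, green, blue; 384x512 float32, m along the optical axis (not along the pixel's ray), 0 where there is no reading.
- optics.camera_info(name): a dict with "vfov" (degrees; the focal length in pixels is half the picture's height over the tangent of half this angle, whatever the lens; pixels are square), "cx", "cy" (the principal point, pixels), "R" (3x3) and "t" (3): a world point X has camera coordinates R X + t. Camera axes: x right, y down, z forward; pixel columns grow to the right and rows downward; lengths in m; the calibration is good to about 2 mm. A picture is of the moment at which its call begins: read the wrist's pose just before it. camera_info takes no time and is no camera call; for the wrist camera it gives the pose at the moment of the call.
- ticket.job_done(): hands the job in, once; it reports no verdict.
The state is a dict: "clock": time; "joint_pos": joint angles; "joint_vel": joint speeds; "tau": joint torques, N m; "eef_pos": TCP position; "tool_rot": TCP orientation; "ft_force": force on the tool from outside, world axes, zero at the start; "ft_torque": the same for the moment, N m; "grip_width": finger opening in m.
Only numpy, scipy, OpenCV 4.12 (cv2) and the standard library are available. Lean on these libraries where they do the work, as an engineer would, in place of code of your own. Each camera call takes 0.05 s, during which the arm holds its last target.

### The job

Switch the magnetic table off by turning the knob on its control box fully anticlockwise to the stop. Only then pick the steel tee bracket up by its upright web, tilt it to the slope of the table, bring it down until you feel its foot lie flush on the sloped face, in the middle and with its long side running up and down the slope, and press it there with a steady push of about 15 N, without shifting the table's tilt or disturbing the other things on the bench. Finish like that, still gripping the bracket and holding it flush against the face, so that the magnet can be switched on by someone else.

Things in the scene. Friction and masses are not known exactly. Their poses are not given: they have to be found in the camera images.
- magnet_knob (a joint): Black knob on top of the control box, rad. 0 = anticlockwise end stop (magnet off); it grows clockwise seen from above, up to 4.2. It starts between 0.6 and 1.3, so one grasp and a turn anticlockwise by that angle reaches the stop. It turns with light friction (0.04 N m) about the vertical and stays where left.
- magnet_knob_grip (a point): Point on the knob's vertical axis, 87 above the bench, at the height to grip. The knob has an upright bar grip 46 long (along this point's x, which turns with the knob), 14 thick (y), its top 94 and its foot 64 above the bench, on a disc 48 across; pinch the bar across its thickness. A white line on top marks one end of the bar; at the off stop that end points to the box side nearest the robot (opposite the black cable plug).
- control_box: Grey fixed control box, 120 (x) x 110 (y) x 50 high, bolted to the bench; origin at the centre of its underside. It has a round scale of ticks and the knob in the middle of its top. It may stand on either side of the bench and turned.
- tilt_base: Grey cast base of the tilting table, 150 x 110 x 42 high, bolted to the bench; origin at the centre of its underside, x from the low edge of the table to the high edge. It may stand on either side of the bench and turned; the low edge faces roughly towards the robot.
- tilt_table (a joint): Slope of the table above level, rad, set between 0.20 and 0.45 at the start. The table is hinged on the base along its low edge and its clamp holds it (about 8 N m): it does not give under a 15 N push and must not be shifted.
- table_face (a point): Centre of the sloped top face of the steel table, a flat 120 x 100 face with thin brass strips, 18 thick. x points up the slope along the 120 side, y level across it, z square out of the face. It is 70 to 95 above the bench. The face is rigid, without any rim.
- bracket_grip (a point): Steel tee bracket, loose, about 0.42 kg (0.34 to 0.5), standing on its foot on the bench: a flat foot 80 (x) x 56 (y) x 8 thick with an upright web in the middle of it, 50 long (x), 10 thick (y), its top edge 55 above the underside. This point is in the web, 38 above the underside; x along the web and the foot's long side, z up. Pinch the web across its thickness (y).
- bracket_sole (a point): Centre of the bracket's flat underside, same axes as bracket_grip.
- tin: Bystander, leave alone: closed metal tin, 72 dia x 85.
- jar: Bystander, leave alone: amber glass jar with metal cap, 56 dia x 75.
- spanner: Bystander, leave alone: steel spanner lying flat, 170 long.
- driver: Bystander, leave alone: screwdriver lying flat, 180 long.
- socket: Bystander, leave alone: small steel ring-shaped socket standing upright, 30 dia x 32.
- vee_block: Bystander, leave alone: small dark steel block with a slot in its top, 45 x 35 x 30.
- brush: Bystander, leave alone: hand brush lying flat, 170 long.
Things that resemble listed ones, but are neither listed nor needed, are in the scene too. Leave any green look-alike of the control_box alone.

How it is judged:
By the outcome, as a careful person would: the job done as asked, in the order asked, and still so for the second after the job is handed in, while the arm keeps its last pose, push and grip.
It also fails if it takes over 48 s, if anything falls off the work surface, if the arm or the gripper's body presses on something with over 40 N, if the wrist force passes 120 N, or if a joint passes its speed limit or range.

## Working session

There is one attempt and no reset: what is moved stays moved. The work goes in short steps, Python scripts to look and compute and a shell command to move; the robot and the scene stay as the last step left them, time stands still between calls to the robot, and variables do not carry over. Pictures are saved under pics/ and viewed, and the job is handed in when it is done.

```bash
ls; mkdir -p pics; cat > h.py <<'E'
import numpy as np, cv2
from workcell import get_obs, optics, ticket
from scipy.spatial.transform import Rotation as Rot
def cam(n):
    i=optics.camera_info(n); p,d=optics.camera(n); return i,p,d
def K(i): 
    f=192/np.tan(np.radians(i["vfov"])/2); return f,i["cx"],i["cy"]
def ray(i,u,v):
    f,cx,cy=K(i); R=np.array(i["R"]);t=np.array(i["t"])
    return -R.T@t, R.T@np.array([(u-cx)/f,(v-cy)/f,1])
def onz(i,u,v,z):
    o,d=ray(i,u,v); return o+d*(z-o[2])/d[2]
def pts(i,d):
    f,cx,cy=K(i); v,u=np.mgrid[:384,:512]
    c=np.stack([(u-cx)/f*d,(v-cy)/f*d,d],-1)
    return (c-np.array(i["t"]))@np.array(i["R"])
def save(n,p): cv2.imwrite("pics/"+n+".png",cv2.cvtColor(cv2.resize(p,(768,576)) ,cv2.COLOR_RGB2BGR))
E
python3 - <<'E'
from h import *
import pickle
D={}
for n in("scene","side","wrist"):
    D[n]=cam(n); save(n+"0",D[n][1]); i=D[n][0]; print(n,i["vfov"],i["cx"],i["cy"],(-np.array(i["R"]).T@i["t"]).round(3), (D[n][2]>0).mean(), [k for k in i])
pickle.dump(D,open("d0.pkl","wb"))
print(get_obs())
E
```

```text
pics
scene 53.218501267566374 248.59765288499827 189.47885768521795 [1.393 0.33  0.784] 0.99591064453125 ['vfov', 'cx', 'cy', 'R', 't']
side 56.43036146821359 255.89543309470736 190.54137679519195 [ 0.457 -0.601  0.617] 0.9959360758463541 ['vfov', 'cx', 'cy', 'R', 't']
wrist 64.62651200991895 258.2060612801309 193.98317627797073 [ 0.26  -0.431  0.373] 0.9961700439453125 ['vfov', 'cx', 'cy', 'R', 't']
{'clock': 0.15, 'joint_pos': array([-1.16397551e+00,  2.41239676e-01,  4.07339035e-03,  1.33518296e+00,
        7.20280976e-06,  1.57079354e+00]), 'joint_vel': array([-0.00071364, -0.00202879,  0.00296812, -0.00017331,  0.00017203,
        0.0005987 ]), 'tau': array([ 6.23249125e-04, -3.72634506e+01,  2.52638572e+01,  1.23377930e-02,
        2.33410262e-06, -4.30070060e-06]), 'eef_pos': array([ 0.19767711, -0.45879491,  0.24463271]), 'tool_rot': array([ 8.35372174e-01, -5.49684208e-01, -6.46650337e-04, -4.29816861e-04]), 'ft_force': array([-0.29248023,  0.44578644,  0.03892454]), 'ft_torque': array([0.04210383, 0.0053997 , 0.03807276]), 'grip_width': 0.08596083421144618}
```

View pics/scene0.png

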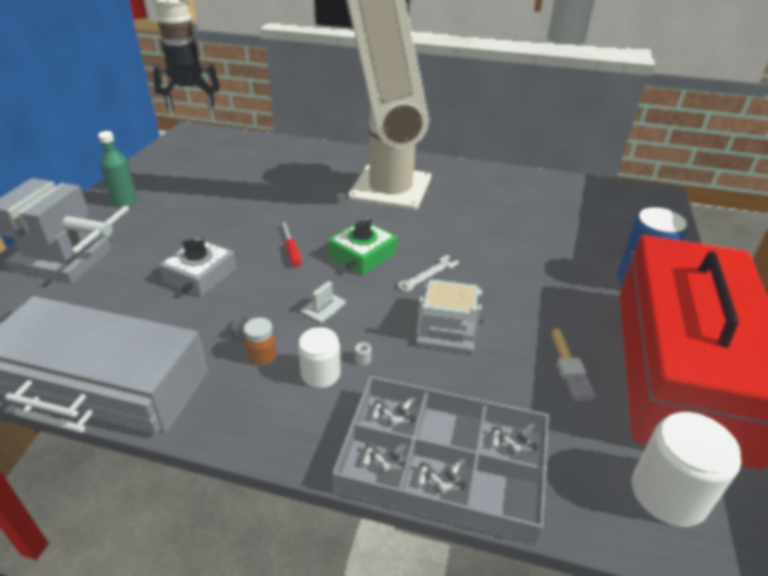

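View pics/side0.png

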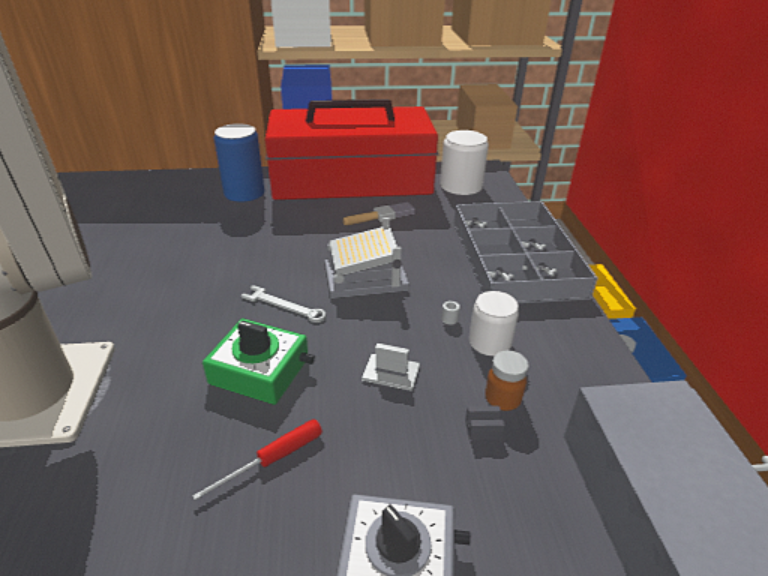

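View pics/wrist0.png

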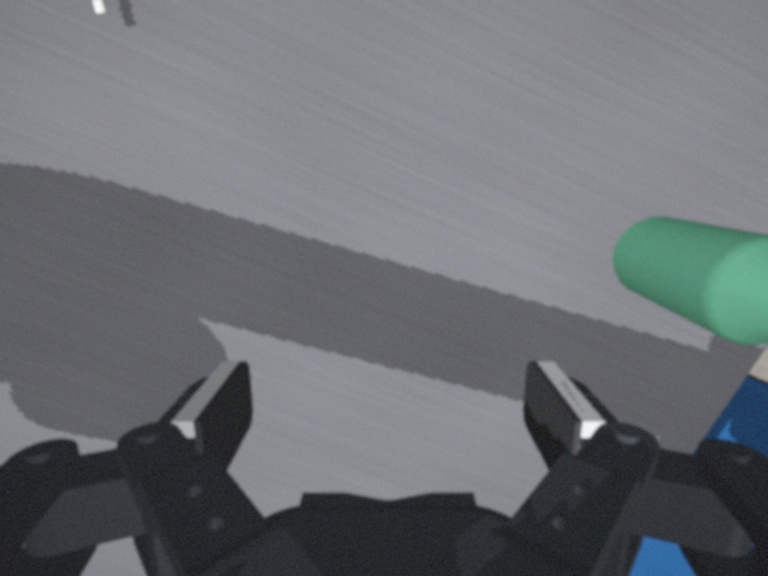

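```bash
cat > m.py <<'E'
from h import *
import pickle
D=pickle.load(open("d0.pkl","rb"))
for n in("side","scene"):
    i,p,d=D[n]; P=pts(i,d); print(n)
    val=d>0
    def box(nm,x0,y0,x1,y1,zlo,zhi):
        x0,y0,x1,y1=[int(k/1.5) for k in(x0,y0,x1,y1)]
        m=np.zeros(d.shape,bool); m[y0:y1,x0:x1]=True; m&=val&(P[...,2]>zlo)&(P[...,2]<zhi)
        q=P[m]
        if len(q)<8: print(nm,len(q));return q
        r=cv2.minAreaRect((q[:,:2]*1000).astype(np.float32))
        print(nm,len(q),"z",np.percentile(q[:,2],[2,50,98]).round(4),"c",np.round(r[0],1),"sz",np.round(r[1],1),"ang",round(r[2],1)); return q
    B={"side":dict(bench=(300,200,320,230),box=(330,480,465,576),web=(355,330,430,400),tab=(320,220,410,300)),
       "scene":dict(bench=(500,250,540,300),box=(155,225,240,300),web=(290,270,350,325),tab=(410,275,490,350))}[n]
    box("bench",*B["bench"],-.1,.1)
    box("boxtop",*B["box"],.044,.056)
    box("knob",*B["box"],.085,.11)
    box("web",*B["web"],.03,.08); box("webtop",*B["web"],.05,.08)
    box("foot",*B["web"],.005,.012)
    q=box("tab",*B["tab"],.055,.15)
    # plane fit ransac
    q=q-0; rng=np.random.default_rng(0);best=0
    for _ in range(300):
        a=q[rng.choice(len(q),3,False)]; nn=np.cross(a[1]-a[0],a[2]-a[0]); 
        if np.linalg.norm(nn)<1e-6: continue
        nn/=np.linalg.norm(nn)
        if nn[2]<0: nn=-nn
        if nn[2]<.85: continue
        s=abs((q-a[0])@nn)<.0025
        if s.sum()>best: best=s.sum();S=s
    w=q[S];c=w.mean(0); nn=np.linalg.svd(w-c)[2][2]; nn*=np.sign(nn[2])
    up=-np.array([nn[0],nn[1],0]);yaw=np.arctan2(up[1],up[0])
    print("plane n",nn.round(3),"slope",np.arccos(nn[2]).round(3),"yaw",np.degrees(yaw).round(1),best)
    ex=np.array([np.cos(yaw)*nn[2],np.sin(yaw)*nn[2],np.hypot(nn[0],nn[1])]);ey=np.cross(nn,ex)
    ab=np.stack([(w-c)@ex,(w-c)@ey],1); r=cv2.minAreaRect((ab*1000).astype(np.float32)); print(r, (c+ex*r[0][0]/1e3+ey*r[0][1]/1e3).round(4))
E
python3 m.py
```

```text
side
bench 259 z [-0.0021  0.0004  0.0033] c [410.8 522.4] sz [ 43.6 143.7] ang 0.0
boxtop 2686 z [0.0475 0.0507 0.0558] c [ 513.6 -299.4] sz [ 93.9 119.5] ang 77.9
knob 297 z [0.0861 0.093  0.0952] c [ 512.6 -308.1] sz [14.4 45.1] ang 33.7
web 234 z [0.0309 0.0468 0.056 ] c [541.2  -7.4] sz [13.8 50.1] ang 68.7
webtop 95 z [0.0503 0.0544 0.0563] c [541.1  -7.2] sz [13.7 49.8] ang 67.6
foot 415 z [0.0055 0.008  0.011 ] c [541.1  -8.7] sz [56.8 80.5] ang 70.6
tab 1091 z [0.058  0.0743 0.0955] c [516.6 245.2] sz [117.5 120.1] ang 5.4
plane n [-0.201 -0.02   0.979] slope 0.203 yaw 5.8 837
((0.2748565673828125, 0.4784431457519531), (110.43866729736328, 120.0069351196289), 89.37763977050781) [0.516  0.2482 0.0754]
scene
bench 915 z [-0.0046 -0.0013  0.0018] c [301.4 379.6] sz [207.   92.3] ang 5.8
boxtop 562 z [0.0445 0.0491 0.0554] c [ 515.6 -305.6] sz [113.9 121.3] ang 77.8
knob 56 z [0.0856 0.0905 0.0946] c [ 516.9 -305.8] sz [18.5 41.3] ang 28.9
web 114 z [0.0304 0.0469 0.0559] c [545.6  -7.7] sz [14.3 51.7] ang 69.6
webtop 46 z [0.0503 0.0533 0.0566] c [545.5  -8.4] sz [12.5 51.8] ang 71.0
foot 193 z [0.0051 0.007  0.0114] c [545.6  -7.3] sz [57.  82.8] ang 71.9
tab 930 z [0.0616 0.0762 0.0914] c [520.2 250.3] sz [124.5 126.8] ang 4.7
plane n [-0.199 -0.017  0.98 ] slope 0.201 yaw 4.9 666
((-6.313694000244141, -0.7490234375), (111.79417419433594, 125.07818603515625), 89.47293090820312) [0.519  0.2505 0.0745]
```

```bash
python3 - <<'E'
from h import *
import pickle
D=pickle.load(open("d0.pkl","rb"))
p=D["side"][1]
a=cv2.resize(p[310:384,220:320],(800,592),interpolation=cv2.INTER_CUBIC); cv2.imwrite("pics/z1.png",a[...,::-1])
a=cv2.resize(p[140:275,200:300],(440,594),interpolation=cv2.INTER_CUBIC); cv2.imwrite("pics/z2.png",a[...,::-1])
E
```

```text
(no output)
```

View pics/z1.png

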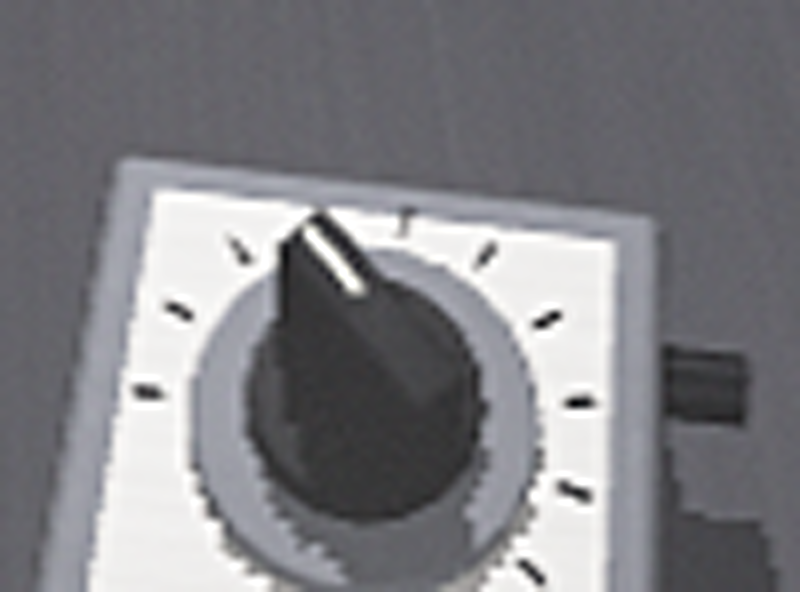

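View pics/z2.png

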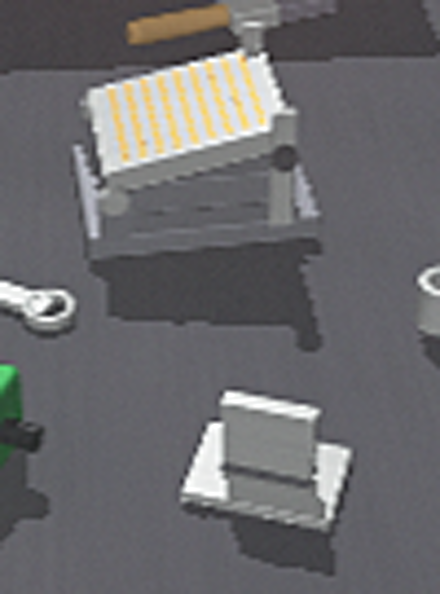

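```bash
cat >> h.py <<'E'
def to(p,yaw=None):
    o=get_obs(); R=Rot.from_quat(o["tool_rot"]).as_matrix(); x=R[:,0]; y0=np.degrees(np.arctan2(x[1],x[0]))
    print("t",round(o["clock"],2),"tcp",o["eef_pos"].round(4),"yaw",y0.round(1),"zax",R[:,2].round(3),"F",o["ft_force"].round(1),"w",round(o["grip_width"]*1000,1),"q",o["joint_pos"].round(2))
    if p is not None: print("cm",(R.T@(np.array(p)-o["eef_pos"])*100).round(2))
    if yaw is not None: print("roll",round((y0-yaw+180)%360-180,1))
E
python3 - <<'E'
from h import *
to([.514,-.3075,.22],33.7)
import pickle
D=pickle.load(open("d0.pkl","rb"))
i,p,d=D["scene"];P=pts(i,d)
m=(P[...,2]>.17)&(P[...,1]<-.2)&(P[...,0]>.1)&(P[...,0]<.7);print(np.c_[P[m].min(0),P[m].max(0)].round(2))
E
```

```text
t 0.15 tcp [ 0.1977 -0.4588  0.2446] yaw -66.7 zax [-0.001  0.001 -1.   ] F [-0.3  0.4  0. ] w 86.0 q [-1.16  0.24  0.    1.34  0.    1.57]
cm [ -1.37 -35.04   2.47]
roll -100.4
[[ 0.15  0.3 ]
 [-0.67 -0.39]
 [ 0.17  0.49]]
```

```bash
python3 -m inch '[[[8.5,-0.2,-6,0,-10],[8.5,-0.5,-12,0.5,-20],[8.5,-0.8,-18,1,-30],[8.5,-1,-24,1.5,-40],[8.5,-1.2,-30,2,-50]]]'; python3 -c "
from h import *
to([.514,-.3075,.22],33.7)"
```

```text
clock: 0.78
eef_pos: [0.4699, -0.3279, 0.2242]
tool_rot: [0.99, -0.142, -0.001, -0.001]
ft_force: [0.6, -1.1, 0.2]
grip_width: 0.0851
t 0.78 tcp [ 0.4699 -0.3279  0.2242] yaw -16.4 zax [-0.001  0.002 -1.   ] F [ 0.6 -1.1  0.2] w 85.1 q [-0.61  0.4   0.17  1.34  0.    1.25]
cm [ 3.66 -3.2   0.42]
roll -50.1
```

```bash
python3 -m inch '[[[8.5,1,-1,0.1,-10],[8.5,2,-2,0.2,-20],[8.5,3,-3,0.4,-30],[8.5,3.7,-3.2,0.4,-40],[8.5,3.7,-3.2,0.4,-50]]]'; python3 - <<'E'
from h import *
to([.514,-.3075,.086],33.7)
i,p,d=cam("wrist"); save("w1",p); P=pts(i,d)
for zl,zh in((.044,.056),(.088,.1)):
    m=(d>0)&(P[...,2]>zl)&(P[...,2]<zh)&(np.hypot(P[...,0]-.514,P[...,1]+.3075)<.09)
    q=P[m]; r=cv2.minAreaRect((q[:,:2]*1000).astype(np.float32)); print(len(q),r,np.median(q[:,2]))
E
```

```text
clock: 1.4
eef_pos: [0.5148, -0.3072, 0.2194]
tool_rot: [0.956, 0.292, -0.001, -0.001]
ft_force: [-0.7, -0.4, -0.9]
grip_width: 0.0849
t 1.4 tcp [ 0.5148 -0.3072  0.2194] yaw 34.0 zax [-0.002  0.002 -1.   ] F [-0.7 -0.4 -0.9] w 84.9 q [-0.54  0.45  0.24  1.36  0.    0.44]
cm [-0.07  0.02 13.34]
roll 0.3
10027 ((513.8269653320312, -305.6064147949219), (110.12029266357422, 119.74420166015625), 77.12020874023438) 0.05046146024608789
803 ((513.72802734375, -305.493896484375), (13.967948913574219, 45.66343307495117), 31.42144012451172) 0.09324193926281753
```

View pics/w1.png

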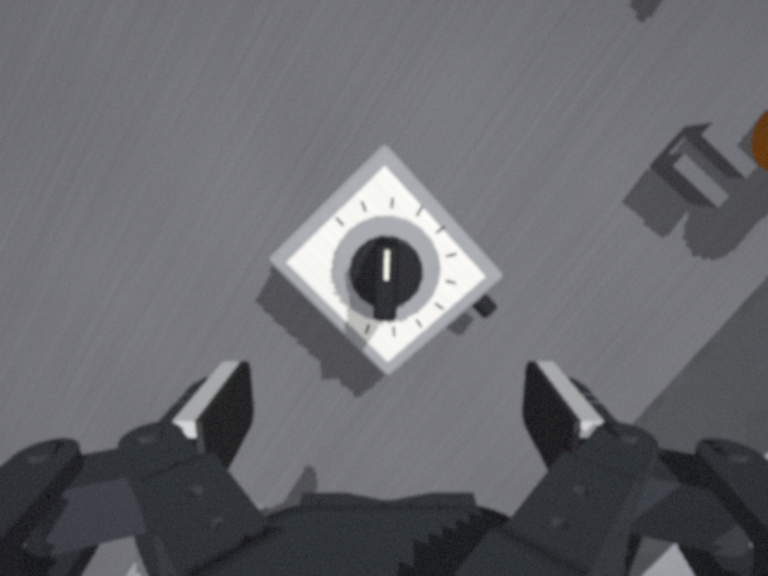

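```bash
python3 -m inch '[[[8.5,0,-0.2,4,2.5],[8.5,0,-0.2,8,2.5],[8.5,0,-0.2,11,2.5],[8.5,0,-0.2,13.3,2.5],[5,0,-0.2,13.3,2.5]]]'; python3 -m inch '[[[0,0,0,0,0],[0,0,0,0,0],[0,0,0,0,0],[0,0,0,0,0],[0,0,0,0,0]]]'; python3 -c "
from h import *
to([.5138,-.3055,.086],31.4); print(get_obs()['ft_torque'])"
```

```text
clock: 2.08
eef_pos: [0.5112, -0.3043, 0.084]
tool_rot: [0.962, 0.272, -0.003, -0.003]
ft_force: [0.3, 1.2, 0.1]
grip_width: 0.0697
clock: 2.7
eef_pos: [0.5118, -0.3047, 0.0852]
tool_rot: [0.962, 0.272, -0.002, -0.003]
ft_force: [-1.3, 0.3, 5.1]
grip_width: 0.0129
t 2.7 tcp [ 0.5118 -0.3047  0.0852] yaw 31.6 zax [-0.005  0.004 -1.   ] F [-1.3  0.3  5.1] w 12.9 q [-0.54  0.54  0.02  1.06  0.    0.48]
cm [ 0.13  0.17 -0.08]
roll 0.2
[0.08040664 0.25614855 0.05018541]
```

```bash
python3 -m inch '[[[0,0.1,0.15,-0.05,-9],[0,0.1,0.15,-0.05,-18],[0,0.1,0.15,-0.05,-27],[0,0.1,0.15,-0.05,-36],[0,0.1,0.15,-0.05,-43]]]';python3 -c "
from h import *
to([.5138,-.3055,.086],77.1); print(get_obs()['ft_torque'])"; python3 -m inch '[[[0,0,0,0,-2],[0,0,0,0,-4],[0,0,0,0,-6],[0,0,0,0,-8],[0,0,0,0,-8]]]'; python3 -c "
from h import *
to([.5138,-.3055,.086],77.1); print(get_obs()['ft_torque'])
i,p,d=cam('wrist'); save('w2',p);i,p,d=cam('side'); save('s2',p[300:384,200:312]) "
```

```text
clock: 3.32
eef_pos: [0.5108, -0.3062, 0.0853]
tool_rot: [0.795, 0.607, -0.003, -0.004]
ft_force: [-6.2, -2.5, 2.3]
grip_width: 0.0126
t 3.33 tcp [ 0.5108 -0.3062  0.0853] yaw 74.7 zax [-0.011  0.003 -1.   ] F [-6.2 -2.5  2.3] w 12.6 q [-0.54  0.54  0.03  1.06 -0.   -0.27]
cm [ 0.14  0.27 -0.07]
roll -2.4
[-0.59623411  1.18877248 -0.09208153]
clock: 3.95
eef_pos: [0.5116, -0.3066, 0.0855]
tool_rot: [0.75, 0.661, -0.003, -0.004]
ft_force: [1.8, -0.8, -0.7]
grip_width: 0.0125
t 3.95 tcp [ 0.5116 -0.3066  0.0855] yaw 82.8 zax [-0.009  0.002 -1.   ] F [ 1.8 -0.8 -0.7] w 12.5 q [-0.54  0.54  0.03  1.06 -0.   -0.41]
cm [ 0.13  0.2  -0.06]
roll 5.7
[-0.2505225  -0.57743658 -1.03463057]
```

View pics/w2.png

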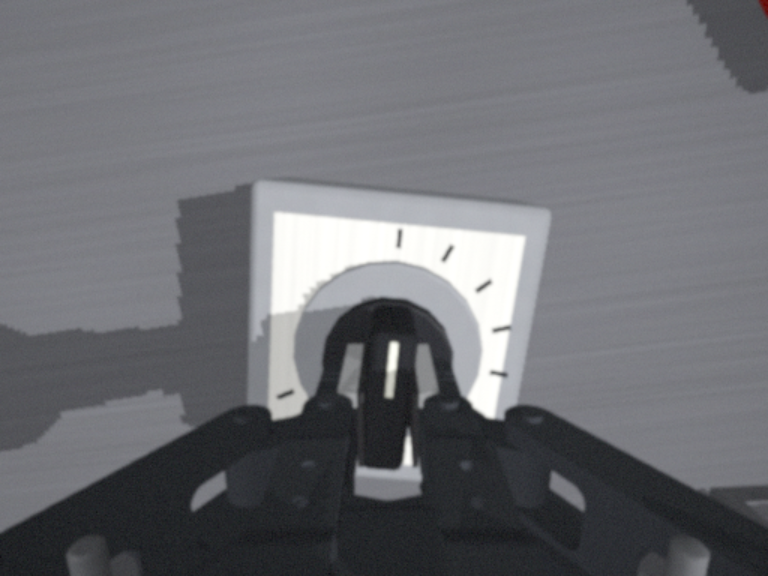

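```bash
python3 -m inch '[[[3,0,0,0,0],[5,0,0,0,0],[6,0,0,0,0],[6,0,0,-4,0],[6,0,0,-9,0]]]'; python3 - <<'E'
from h import *
to([.543,-.0075,.15],-19)
i,p,d=cam("wrist"); save("w3",p); P=pts(i,d)
for zl,zh in((.044,.056),(.088,.1)):
    m=(d>0)&(P[...,2]>zl)&(P[...,2]<zh)&(np.hypot(P[...,0]-.514,P[...,1]+.3075)<.09)
    q=P[m]; r=cv2.minAreaRect((q[:,:2]*1000).astype(np.float32)); print(len(q),r,np.median(q[:,2]))
E
```

```text
clock: 4.68
eef_pos: [0.5113, -0.306, 0.1749]
tool_rot: [0.75, 0.661, -0.003, -0.006]
ft_force: [0.2, 0.3, -0.4]
grip_width: 0.0599
t 4.67 tcp [ 0.5113 -0.306   0.1749] yaw 82.8 zax [-0.013  0.004 -1.   ] F [ 0.2  0.3 -0.4] w 59.9 q [-0.54  0.48  0.16  1.27 -0.   -0.41]
cm [30.   -0.57  2.57]
roll 101.8
13186 ((513.0398559570312, -305.6241455078125), (110.1796646118164, 119.21708679199219), 77.24646759033203) 0.050455058789139653
1114 ((512.9349975585938, -305.6622009277344), (13.967717170715332, 45.099857330322266), 77.32682037353516) 0.09317252596805066
```

View pics/w3.png

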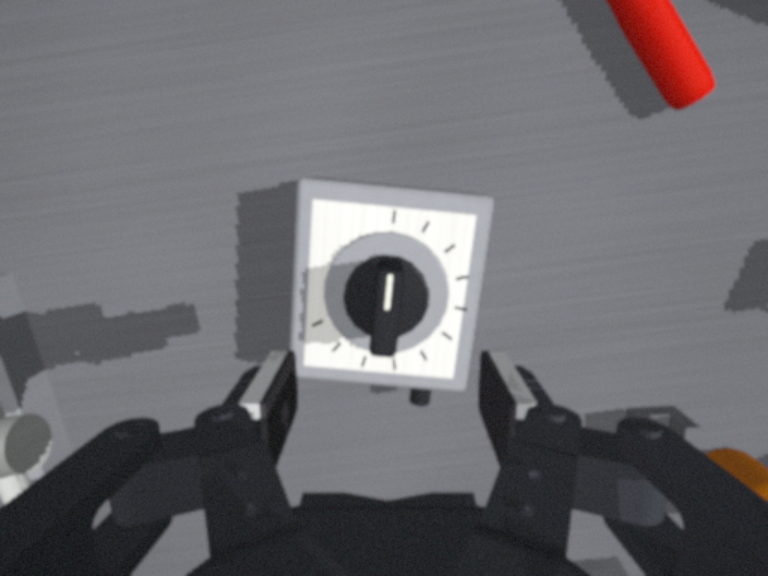

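```bash
python3 -m inch '[[[6,6,-0.1,-0.5,3],[6,12,-0.2,-0.5,6],[6,18,-0.4,-0.5,9],[6,24,-0.5,-0.5,12],[6,30,-0.6,-0.5,12.8]]]'; python3 - <<'E'
from h import *
to([.543,-.0075,.04],70)
i,p,d=cam("wrist"); save("w4",p); P=pts(i,d)
for zl,zh in((.005,.012),(.045,.06)):
    m=(d>0)&(P[...,2]>zl)&(P[...,2]<zh)&(np.hypot(P[...,0]-.543,P[...,1]+.0075)<.06)
    q=P[m]; r=cv2.minAreaRect((q[:,:2]*1000).astype(np.float32)); print(len(q),r,np.median(q[:,2]))
E
```

```text
clock: 5.35
eef_pos: [0.5466, -0.0079, 0.1881]
tool_rot: [0.819, 0.573, -0.001, 0.002]
ft_force: [0.8, 0.4, -0.1]
grip_width: 0.0601
t 5.35 tcp [ 0.5466 -0.0079  0.1881] yaw 70.0 zax [ 0.    -0.004 -1.   ] F [ 0.8  0.4 -0.1] w 60.1 q [-0.01  0.36  0.02  1.23 -0.    0.34]
cm [-0.04 -0.37 14.81]
roll -0.0
3400 ((542.6363525390625, -5.608081817626953), (55.525447845458984, 80.22868347167969), 68.85821533203125) 0.007482259800870849
633 ((542.476806640625, -5.589500427246094), (9.758365631103516, 49.88694381713867), 69.80484771728516) 0.05441481221557198
```

View pics/w4.png

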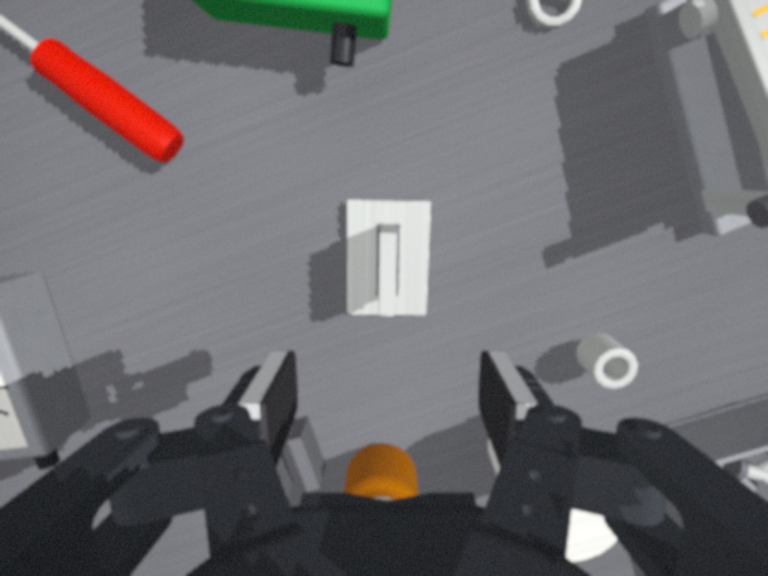

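```bash
python3 - <<'E'
from h import *
import pickle
D=pickle.load(open("d0.pkl","rb"))
i,p,d=D["side"];P=pts(i,d)
m=(P[...,2]>.02)&(P[...,2]<.12)&(abs(P[...,0]-.6)<.16)&(abs(P[...,1])<.16)
lab=cv2.connectedComponentsWithStats(m.astype(np.uint8))
for k in range(1,lab[0]):
    q=P[lab[1]==k]
    if len(q)>20: print(len(q),q.min(0).round(3),q.max(0).round(3))
to([.5425,-.0057,.033],69.5)
E
```

```text
1046 [0.68  0.012 0.02 ] [0.759 0.159 0.088]
93 [0.645 0.098 0.02 ] [0.674 0.126 0.034]
297 [ 0.517 -0.02   0.02 ] [0.566 0.005 0.056]
768 [ 0.676 -0.102  0.02 ] [ 0.73  -0.049  0.077]
143 [ 0.636 -0.123  0.02 ] [ 0.682 -0.109  0.032]
155 [ 0.635 -0.147  0.02 ] [ 0.68  -0.134  0.033]
t 5.4 tcp [ 5.471e-01 -4.000e-04  1.880e-01] yaw 70.4 zax [ 0.001  0.002 -1.   ] F [0.1 3.3 0.1] w 59.9 q [-0.    0.36  0.02  1.23  0.    0.34]
cm [-0.68 -0.25 15.5 ]
roll 0.9
```

```bash
python3 -m inch '[[[6,-0.4,-0.2,2,1],[6,-0.6,-0.2,4,1],[6,-0.6,-0.2,6,1],[6,-0.6,-0.2,6,1],[6,-0.6,-0.2,6,1]]]'; python3 - <<'E'
from h import *
i,p,d=cam("wrist"); save("w5",p); P=pts(i,d)
for zl,zh in((.005,.012),(.045,.06)):
    m=(d>0)&(P[...,2]>zl)&(P[...,2]<zh)&(np.hypot(P[...,0]-.543,P[...,1]+.0075)<.055)
    q=P[m]; r=cv2.minAreaRect((q[:,:2]*1000).astype(np.float32)); print(len(q),r,np.median(q[:,2]))
    c=r[0]
to([c[0]/1000,c[1]/1000,.033],69.5)
E
```

```text
clock: 6.02
eef_pos: [0.5436, -0.0054, 0.1287]
tool_rot: [0.822, 0.57, 0.001, -0.0]
ft_force: [0.7, 0.4, 0.2]
grip_width: 0.0599
4985 ((542.5265502929688, -5.876190185546875), (56.05015563964844, 80.32087707519531), 68.99254608154297) 0.007515758451190401
976 ((542.3704833984375, -5.638433456420898), (9.425591468811035, 50.06705093383789), 69.14752197265625) 0.05448001326201108
t 6.08 tcp [ 0.5439 -0.0054  0.129 ] yaw 69.4 zax [ 0.002  0.002 -1.   ] F [ 0.7  0.1 -0.5] w 60.0 q [-0.01  0.4  -0.08  1.09  0.    0.35]
cm [-0.1  -0.15  9.6 ]
roll -0.1
```

```bash
python3 -m inch '[[[6,-0.1,-0.15,4,0],[6,-0.1,-0.15,8,0],[6,-0.1,-0.15,9.6,0],[3,-0.1,-0.15,9.6,0],[0,-0.1,-0.15,9.6,0]]]';python3 -m inch '[[[0,0,0,0,0],[0,0,0,0,0],[0,0,0,0,0],[0,0,0,0,0],[0,0,0,0,0]]]'; python3 -c "
from h import *
to([.5425,-.0057,.033],69.5)"
```

```text
clock: 6.7
eef_pos: [0.5439, -0.0057, 0.0347]
tool_rot: [0.822, 0.57, 0.003, 0.001]
ft_force: [0.4, -0.0, 0.2]
grip_width: 0.0242
clock: 7.32
eef_pos: [0.545, -0.0056, 0.0359]
tool_rot: [0.822, 0.57, 0.004, 0.001]
ft_force: [-0.7, 0.2, 6.3]
grip_width: 0.0088
t 7.33 tcp [ 0.545  -0.0056  0.0359] yaw 69.4 zax [ 0.008  0.002 -1.   ] F [-0.7  0.2  6.3] w 8.8 q [-0.01  0.5  -0.2   0.86  0.    0.35]
cm [-0.09 -0.23  0.29]
roll -0.1
```

```bash
python3 -m inch '[[[0,0,0,-2,0],[0,0,0,-6,0],[0,0,0,-10,0],[0,0,0,-14,0],[0,0,0,-16,0]]]'; python3 - <<'E'
from h import *
i,p,d=cam("wrist"); save("w6",p); i,p,d=cam("side"); save("s6",p)
to([.5175,.249,.2],95)
E
```

```text
clock: 7.95
eef_pos: [0.5438, -0.0059, 0.1973]
tool_rot: [0.822, 0.57, 0.004, 0.002]
ft_force: [0.6, -0.5, -4.8]
grip_width: 0.0089
t 8.05 tcp [ 0.5446 -0.0059  0.1976] yaw 69.4 zax [ 0.011  0.002 -1.   ] F [ 0.5  0.5 -5. ] w 9.3 q [-0.01  0.34  0.02  1.24  0.    0.35]
cm [ 22.92 -11.49  -0.22]
roll -25.6
```

View pics/s6.png

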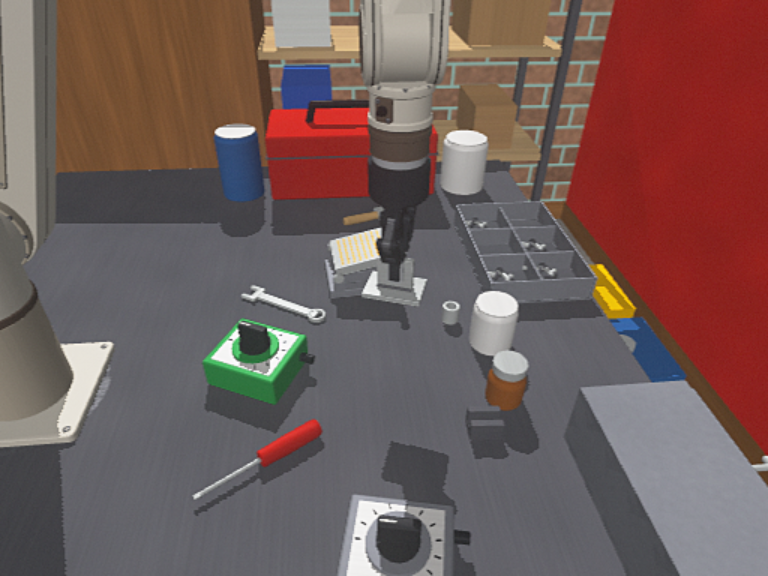

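View pics/w6.png

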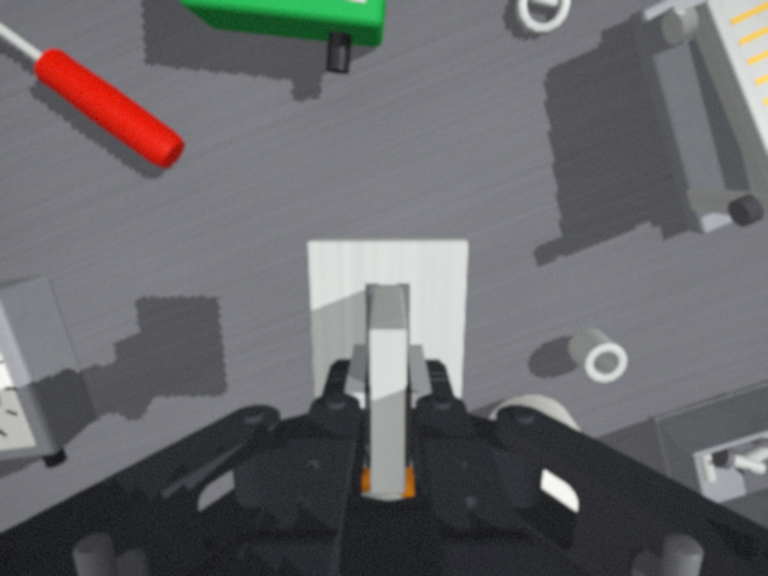

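```bash
python3 -m inch '[[[0,5.5,-2.8,0,-6],[0,11,-5.6,0,-12],[0,16.5,-8.5,0,-18],[0,22,-11.3,0,-24],[0,22.9,-11.5,0,-25.6]]]';python3 -m inch '[[[0,0,0,0,0],[0,0,0,0,0],[0,0,0,0,0],[0,0,0,0,0],[0,0,0,0,0]]]'; python3 - <<'E'
from h import *
to([.5175,.249,.2],95)
i,p,d=cam("wrist"); save("w7",p)
i,p,d=cam("side"); save("s7",p)
E
```

```text
clock: 8.68
eef_pos: [0.515, 0.2526, 0.195]
tool_rot: [0.673, 0.74, 0.003, 0.002]
ft_force: [-0.6, -1.4, -4.0]
grip_width: 0.0092
clock: 9.3
eef_pos: [0.5153, 0.252, 0.1953]
tool_rot: [0.673, 0.74, 0.003, 0.002]
ft_force: [0.5, -0.7, -4.0]
grip_width: 0.0093
t 9.3 tcp [0.5153 0.252  0.1953] yaw 95.4 zax [ 0.007  0.002 -1.   ] F [ 0.5 -0.7 -4. ] w 9.3 q [ 0.46  0.41  0.11  1.26 -0.    0.36]
cm [-0.31  0.19 -0.47]
roll 0.4
```

View pics/w7.png

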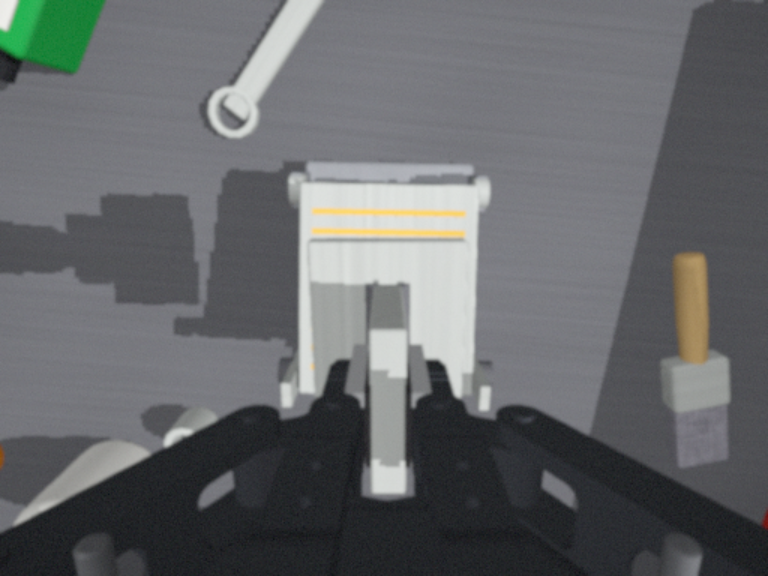

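View pics/s7.png

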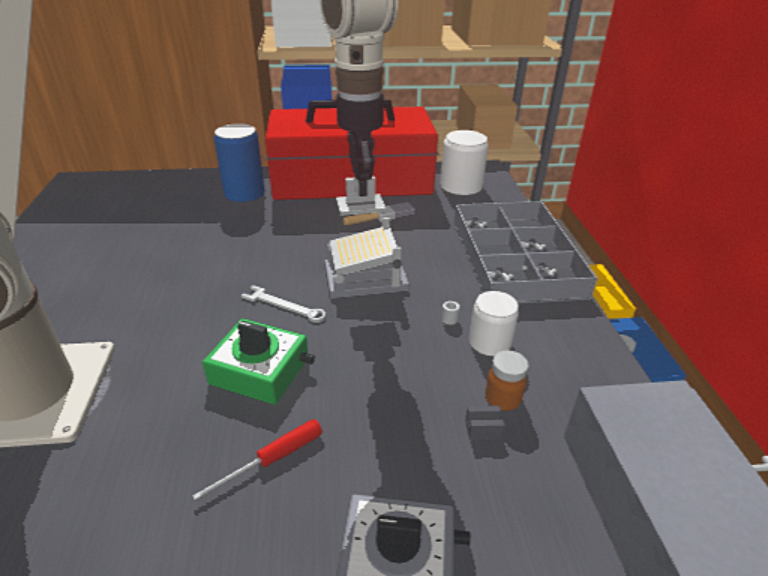

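```bash
python3 -m inch '[[[0,0,4,0,0],[0,0,9,0,0],[0,0,14,0,0],[0,0,19,0,0],[0,0,24,0,0]]]'; python3 - <<'E'
from h import *
to([.5175,.249,.2],95)
E
```

```text
clock: 10.02
eef_pos: [0.7444, 0.2745, 0.1977]
tool_rot: [0.673, 0.74, 0.003, 0.002]
ft_force: [2.0, 0.7, -4.0]
grip_width: 0.0092
t 10.03 tcp [0.7444 0.2745 0.1977] yaw 95.4 zax [ 0.008  0.002 -1.   ] F [ 2.   0.7 -4. ] w 9.2 q [ 0.35  0.96  1.11  1.71 -0.    0.26]
cm [ -0.41 -22.83  -0.42]
roll 0.4
```

```bash
python3 -m inch '[[[0,0,2,0,0],[0,0,4,0,0],[0,0,6,0,0],[0,0,8,0,0],[0,0,8,0,0]]]'; python3 - <<'E'
from h import *
to([.5175,.249,.2],95)
E
```

```text
clock: 10.65
eef_pos: [0.7875, 0.2689, 0.1838]
tool_rot: [0.673, 0.739, 0.024, 0.014]
ft_force: [0.4, -0.0, -3.9]
grip_width: 0.0092
t 10.65 tcp [0.7875 0.2689 0.1838] yaw 95.4 zax [ 0.052  0.017 -0.998] F [ 0.4 -0.  -3.9] w 9.2 q [ 0.33  1.06  1.28  1.73 -0.    0.24]
cm [  0.57 -26.94  -3.06]
roll 0.4
```

```bash
python3 -m inch '[[[0,-4,-2,-2,0],[0,-9,-2,-4,0],[0,-14,-2,-6,0],[0,-19,-2,-7,0],[0,-24.5,-2,-7,0]]]'; python3 - <<'E'
from h import *
to([.83,.015,.25],95)
E
```

```text
clock: 11.28
eef_pos: [0.7879, 0.0214, 0.2546]
tool_rot: [0.672, 0.74, 0.027, 0.016]
ft_force: [1.1, 0.1, -4.3]
grip_width: 0.0095
t 11.28 tcp [0.7879 0.0214 0.2546] yaw 95.5 zax [ 0.06   0.017 -0.998] F [ 1.1  0.1 -4.3] w 9.5 q [ 0.02  0.9   1.12  1.74  0.02 -0.07]
cm [-1.04  4.09  0.7 ]
roll 0.5
```

```bash
python3 -m inch '[[[0,-0.3,4,0,0],[0,-0.3,8,0,0],[0,-0.3,11,0,0],[0,-0.3,14,0,0],[0,-0.3,14,0,0]]]'; python3 - <<'E'
from h import *
to([.83,.015,.25],95)
E
```

```text
clock: 11.9
eef_pos: [0.8418, 0.0297, 0.2249]
tool_rot: [0.671, 0.739, 0.049, 0.039]
ft_force: [-0.3, 1.3, -4.8]
grip_width: 0.009
t 11.9 tcp [0.8418 0.0297 0.2249] yaw 95.5 zax [ 0.124  0.019 -0.992] F [-0.3  1.3 -4.8] w 9.0 q [ 0.03  1.01  1.28  1.71  0.02 -0.06]
cm [-1.34 -0.99 -2.66]
roll 0.5
```

```bash
python3 -m inch '[[[0,-1.5,4,-1,0],[0,-2,8,-2,0],[0,-2.5,10,-2,0],[0,-2.5,10,-2,0],[0,-2.5,10,-2,0]]]'; python3 - <<'E'
from h import *
to([.83,.015,.25],95)
E
```

```text
clock: 12.52
eef_pos: [0.8692, 0.0134, 0.2237]
tool_rot: [0.67, 0.736, 0.071, 0.063]
ft_force: [-0.1, 0.1, -4.3]
grip_width: 0.0089
t 12.53 tcp [0.8692 0.0134 0.2237] yaw 95.4 zax [ 0.187  0.02  -0.982] F [-0.1  0.1 -4.3] w 8.9 q [ 0.01  1.02  1.27  1.64  0.02 -0.08]
cm [ 0.54 -3.32 -3.31]
roll 0.4
```

```bash
python3 -m inch '[[[0,-0.5,1,0,0],[0,-0.5,2,0,0],[0,-0.5,2.3,0,0],[0,-0.5,2.3,0,0],[0,-0.5,2.3,0,0]]]'; python3 - <<'E'
from h import *
to([.5175,.249,.25],95)
E
```

```text
clock: 13.15
eef_pos: [0.8774, 0.0106, 0.2214]
tool_rot: [0.669, 0.736, 0.077, 0.069]
ft_force: [-0.1, 0.7, -5.1]
grip_width: 0.0091
t 13.15 tcp [0.8774 0.0106 0.2214] yaw 95.4 zax [ 0.204  0.021 -0.979] F [-0.1  0.7 -5.1] w 9.1 q [ 0.01  1.02  1.27  1.62  0.02 -0.09]
cm [ 27.14 -32.28  -9.65]
roll 0.4
```

```bash
python3 -m inch '[[[0,3,-5,-1.5,0],[0,7,-9,-3,0],[0,11,-13,-4.5,0],[0,15,-17.5,-6,0],[0,19,-22,-7.5,0]]]'; python3 - <<'E'
from h import *
to([.5175,.249,.22],95)
E
```

```text
clock: 13.78
eef_pos: [0.6447, 0.1673, 0.2491]
tool_rot: [0.669, 0.736, 0.078, 0.069]
ft_force: [0.0, 1.8, -3.3]
grip_width: 0.0091
t 13.78 tcp [0.6447 0.1673 0.2491] yaw 95.4 zax [ 0.206  0.021 -0.978] F [ 0.   1.8 -3.3] w 9.1 q [ 0.27  0.42  0.24  1.19 -0.03  0.17]
cm [  9.34 -12.24   0.41]
roll 0.4
```

```bash
python3 -m inch '[[[0,3,-4,0,0],[0,6,-8,0,0],[0,9.3,-12.2,0.4,0],[0,9.3,-12.2,0.4,0],[0,9.3,-12.2,0.4,0]]]'; cat > meas.py <<'E'
from h import *
import sys
def plane(w):
    for _ in range(5):
        c=np.median(w,0) if _==0 else w.mean(0); nn=np.linalg.svd(w-c,full_matrices=False)[2][2]; nn*=np.sign(nn[2]); r=abs((w-c)@nn); w=w[r<max(.0015,2*np.median(r))]
    return c,nn,w
def main(tag):
    to(None)
    i,p,d=cam("wrist"); P=pts(i,d); save("w"+tag,p); np.savez("w"+tag,p=p,d=d,P=P)
    return i,p,d,P
if __name__=="__main__":
    i,p,d,P=main(sys.argv[1]); save("s"+sys.argv[1],cam("side")[1])
E
python3 meas.py 8
```

```text
clock: 14.4
eef_pos: [0.5183, 0.2492, 0.2214]
tool_rot: [0.669, 0.736, 0.079, 0.07]
ft_force: [0.6, -0.9, -3.3]
grip_width: 0.0088
t 14.4 tcp [0.5183 0.2492 0.2214] yaw 95.5 zax [ 0.208  0.023 -0.978] F [ 0.6 -0.9 -3.3] w 8.8 q [ 0.49  0.25 -0.06  1.06 -0.08  0.38]
```

View pics/w8.png

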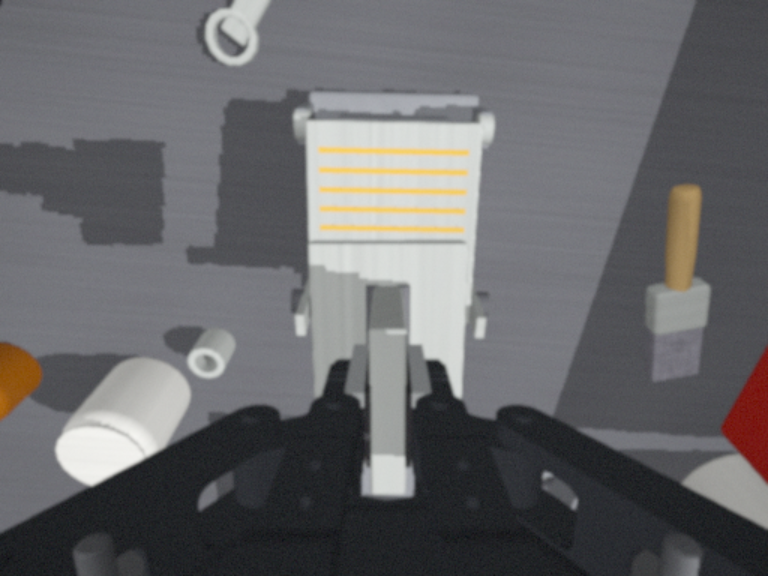

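View pics/s8.png

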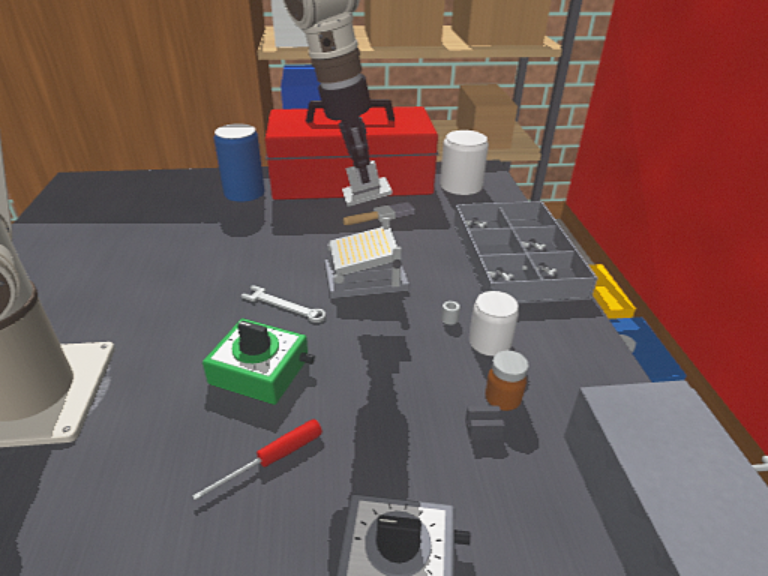

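```bash
cat > rel.py <<'E'
from meas import *
def rel(tag,trow,frow,show=True):
    z=np.load("w%s.npz"%tag); d=z["d"];P=z["P"]
    def fit(reg,name,side,u0,u1,v0,v1):
        m=np.zeros(d.shape,bool)
        for x0,y0,x1,y1 in reg: m[int(y0/1.5):int(y1/1.5),int(x0/1.5):int(x1/1.5)]=1
        c,n,w=plane(P[m&(d>0)])
        yaw=np.arctan2(-n[1],-n[0]); 
        ex=np.array([np.cos(yaw)*n[2],np.sin(yaw)*n[2],np.hypot(n[0],n[1])]);ey=np.cross(n,ex)
        big=np.zeros(d.shape,bool); big[int(v0/1.5):int(v1/1.5),int(u0/1.5):int(u1/1.5)]=1
        S=big&(d>0)&(abs((P-c)@n)<.003)
        lab=cv2.connectedComponents(S.astype(np.uint8))[1]; 
        k=np.bincount(lab[m&S]).argmax(); S=lab==k
        rows=np.where(S.any(1))[0]
        L=[];Rr=[]
        for r in rows:
            cs=np.where(S[r])[0]; L.append(P[r,cs[0]]);Rr.append(P[r,cs[-1]])
        T=[]
        for cc in np.where(S.any(0))[0]: T.append(P[np.where(S[:,cc])[0][0],cc])
        return c,n,np.array(L),np.array(Rr),np.array(T)
    return fit
E
python3 - <<'E'
from rel import *
f=rel("8",0,0)
o=get_obs();R=Rot.from_quat(o["tool_rot"]).as_matrix();t=o["eef_pos"]
for nm,reg,win in (("table",[(320,135,465,225)],(300,100,490,238)),("foot",[(318,275,355,340),(415,255,455,340)],(300,238,480,345))):
    c,n,L,Rr,T=f(reg,nm,0,*[win[0],win[2],win[1],win[3]])
    print(nm,"n",n.round(4),"slope",np.arccos(n[2]).round(4),"n in tool",(R.T@n).round(4))
    for k,e in(("L",L),("R",Rr),("T",T)):
        e=(e-t)@R*1000; print(k,len(e),"median tool mm",np.median(e,0).round(1), "first/last", e[len(e)//8].round(1),e[-len(e)//8].round(1))
E
```

```text
table n [-0.2025 -0.014   0.9792] slope 0.2044 n in tool [ 0.0077  0.0061 -1.    ]
L 78 median tool mm [-44.8 -60.3 142.7] first/last [-44.5 -84.5 141.8] [-45.1 -34.8 142.9]
R 78 median tool mm [ 53.9 -60.5 143.4] first/last [ 54.1 -84.7 141.8] [ 53.8 -34.9 144.1]
T 118 median tool mm [  4.8 -91.2 143.3] first/last [-32.6 -91.8 143.6] [ 42.2 -90.2 142.4]
foot n [-0.2111 -0.0213  0.9772] slope 0.2138 n in tool [ 0.0013 -0.0033 -1.    ]
L 70 median tool mm [-26.  -23.8  28.9] first/last [-25.9 -38.   28.8] [-26.1  -8.4  28.7]
R 70 median tool mm [ 29.2 -23.8  29. ] first/last [ 29.1 -38.1  28.7] [29.5 -8.5 29. ]
T 106 median tool mm [  1.6 -41.6  29.6] first/last [-19.1 -41.5  29.5] [ 22.3 -41.6  29.7]
```

```bash
python3 -m inch '[[[0,0.3,-1.5,2,0.4],[0,0.3,-2.9,4,0.4],[0,0.3,-2.9,6,0.4],[0,0.3,-2.9,7.5,0.4],[0,0.3,-2.9,8.5,0.4]]]'; python3 meas.py 9; python3 -c "
from h import *; to(None)"
```

```text
clock: 15.12
eef_pos: [0.5092, 0.2504, 0.1315]
tool_rot: [0.673, 0.733, 0.079, 0.07]
ft_force: [0.4, -0.1, -5.1]
grip_width: 0.0093
t 15.12 tcp [0.5092 0.2504 0.1315] yaw 94.9 zax [ 0.208  0.022 -0.978] F [ 0.4 -0.1 -5.1] w 9.3 q [ 0.5   0.31 -0.23  0.83 -0.08  0.4 ]
t 15.22 tcp [0.5084 0.2503 0.131 ] yaw 94.9 zax [ 0.206  0.021 -0.978] F [-0.6 -0.4 -4.7] w 9.1 q [ 0.5   0.31 -0.23  0.83 -0.08  0.4 ]
```

View pics/w9.png

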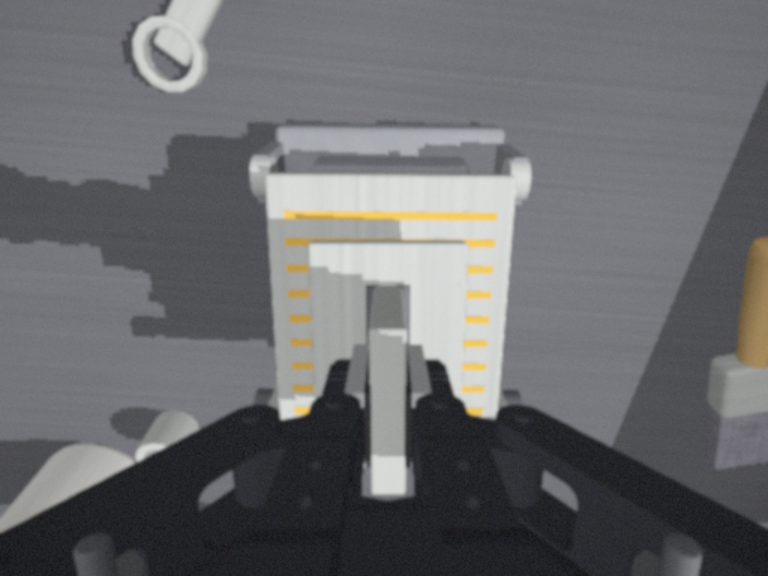

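View pics/s9.png

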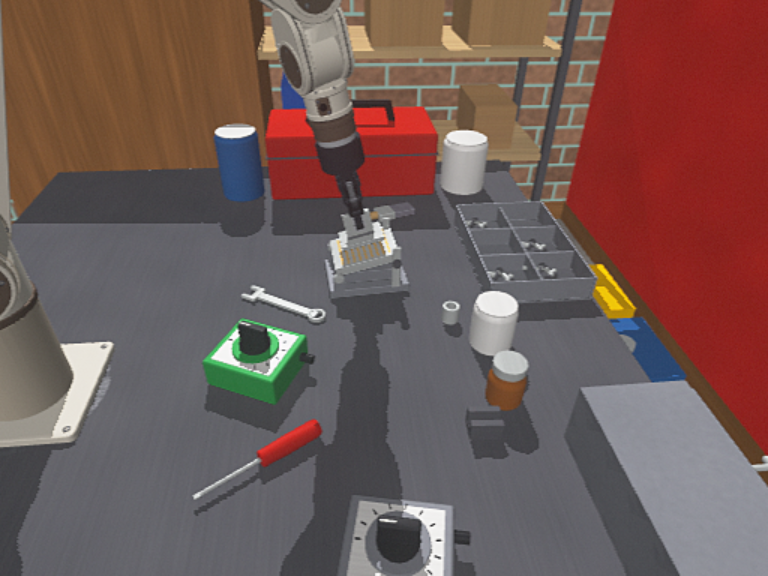

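Foot (310–466 wide, edge row 242) hovers centred over the face (low edge row 175, cols 267–515). Re-measuring the offset.

```bash
python3 - <<'E'
from rel import *
f=rel("9",0,0)
o=get_obs();R=Rot.from_quat(o["tool_rot"]).as_matrix();t=o["eef_pos"]
for nm,reg,win in (("table",[(285,185,495,235),(275,240,300,400),(480,240,500,400)],(262,160,520,410)),("foot",[(318,275,355,340),(415,255,455,340)],(300,238,480,345))):
    c,n,L,Rr,T=f(reg,nm,0,*[win[0],win[2],win[1],win[3]])
    print(nm,"n",n.round(4),"slope",np.arccos(n[2]).round(4),"n in tool",(R.T@n).round(4), "z at origin",(R.T@(c-t)*1000).round(1))
    for k,e in(("L",L),("R",Rr),("T",T)):
        e=(e-t)@R*1000; print(k,len(e),"median tool mm",np.median(e,0).round(1), "first/last", e[len(e)//8].round(1),e[-len(e)//8].round(1))
E
```

```text
table n [-0.1958 -0.0168  0.9805] slope 0.1978 n in tool [ 0.0036  0.0111 -0.9999] z at origin [  5.8 -38.7  56.7]
L 158 median tool mm [-47.6 -14.7  56.9] first/last [-47.1 -51.7  56.4] [-48.   26.4  56.5]
R 158 median tool mm [ 51.1 -14.6  57.6] first/last [ 51.4 -51.6  57.9] [51.3 27.4 58.5]
T 168 median tool mm [  2.2 -62.1  57.6] first/last [-34.7 -62.7  56.9] [ 40.  -62.1  58. ]
foot n [-0.214  -0.0201  0.9766] slope 0.2166 n in tool [ 0.0019 -0.0077 -1.    ] z at origin [  3.  -18.6  28.5]
L 70 median tool mm [-26.5 -21.9  28.7] first/last [-26.4 -36.3  28.4] [-26.8  -6.6  28.9]
R 70 median tool mm [ 28.6 -21.5  29. ] first/last [ 28.6 -36.2  28.8] [28.7 -7.  27.9]
T 106 median tool mm [  1.1 -39.8  29.7] first/last [-19.6 -39.8  29.6] [ 22.  -40.   31.4]
```

```bash
python3 -m inch '[[[0,0.07,-0.25,0.5,0],[0,0.07,-0.25,1,0],[0,0.07,-0.25,1.4,0],[0,0.07,-0.25,1.6,0],[0,0.07,-0.25,1.7,0]]]'; python3 -c "
from h import *; to(None); o=get_obs(); R=Rot.from_quat(o['tool_rot']).as_matrix(); print((R.T@o['ft_force']).round(2),(R.T@o['ft_torque']).round(2))"
```

```text
clock: 15.85
eef_pos: [0.5094, 0.2511, 0.1138]
tool_rot: [0.672, 0.733, 0.078, 0.069]
ft_force: [-0.2, -0.1, -4.9]
grip_width: 0.0092
t 15.85 tcp [0.5094 0.2511 0.1138] yaw 94.9 zax [ 0.206  0.021 -0.978] F [-0.2 -0.1 -4.9] w 9.2 q [ 0.5   0.34 -0.25  0.79 -0.08  0.41]
[-0.08 -1.17  4.74] [ 0.45  0.01 -0.02]
```

```bash
cat >f.py <<'E'
from h import *
to(None); o=get_obs(); R=Rot.from_quat(o['tool_rot']).as_matrix(); print("tool F",(R.T@o['ft_force']).round(2),"M",(R.T@o['ft_torque']).round(2))
E
python3 -m inch '[[[0,0,0,0.05,0],[0,0,0,0.1,0],[0,0,0,0.15,0],[0,0,0,0.2,0],[0,0,0,0.2,0]]]'; python3 f.py
```

```text
clock: 16.48
eef_pos: [0.5098, 0.2512, 0.1118]
tool_rot: [0.672, 0.733, 0.078, 0.069]
ft_force: [0.0, 0.9, -5.4]
grip_width: 0.0089
t 16.48 tcp [0.5098 0.2512 0.1118] yaw 94.9 zax [ 0.206  0.021 -0.978] F [ 0.   0.9 -5.4] w 8.9 q [ 0.5   0.34 -0.25  0.79 -0.08  0.4 ]
tool F [ 0.92 -1.    5.27] M [ 0.44 -0.04  0.02]
```

```bash
python3 -m inch '[[[0,0,0,0.03,0],[0,0,0,0.06,0],[0,0,0,0.09,0],[0,0,0,0.12,0],[0,0,0,0.12,0]]]'; python3 f.py
```

```text
clock: 17.1
eef_pos: [0.5101, 0.2513, 0.1111]
tool_rot: [0.672, 0.733, 0.078, 0.069]
ft_force: [-1.8, -0.4, 1.1]
grip_width: 0.0091
t 17.1 tcp [0.5101 0.2513 0.1111] yaw 94.9 zax [ 0.207  0.022 -0.978] F [-1.8 -0.4  1.1] w 9.1 q [ 0.5   0.34 -0.25  0.78 -0.08  0.4 ]
tool F [-0.26 -1.55 -1.44] M [ 0.88 -0.21  0.01]
```

```bash
python3 -m inch '[[[0,0,0,0.05,0],[0,0,0,0.08,0],[0,0,0,0.11,0],[0,0,0,0.12,0],[0,0,0,0.12,0]]]'; python3 f.py
```

```text
clock: 17.73
eef_pos: [0.5104, 0.2513, 0.1109]
tool_rot: [0.672, 0.733, 0.079, 0.069]
ft_force: [-4.7, -0.5, 8.6]
grip_width: 0.0095
t 17.73 tcp [0.5104 0.2513 0.1109] yaw 95.0 zax [ 0.207  0.022 -0.978] F [-4.7 -0.5  8.6] w 9.5 q [ 0.5   0.34 -0.25  0.78 -0.08  0.4 ]
tool F [-0.06 -2.81 -9.39] M [ 1.45 -0.42  0.01]
```

```bash
python3 -m inch '[[[1.3,0,0,0,0],[1.3,0,0,0,0],[0,0,0,0,0],[0,0,0,0,0],[0,0,0,0,0]]]'; python3 f.py; python3 meas.py 10
```

```text
clock: 18.35
eef_pos: [0.5112, 0.2516, 0.1113]
tool_rot: [0.672, 0.733, 0.079, 0.07]
ft_force: [1.4, 1.1, 2.0]
grip_width: 0.0091
t 18.35 tcp [0.5112 0.2516 0.1113] yaw 94.9 zax [ 0.209  0.022 -0.978] F [1.4 1.1 2. ] w 9.1 q [ 0.5   0.34 -0.25  0.78 -0.08  0.4 ]
tool F [ 1.03  1.86 -1.61] M [-0.18 -0.2  -0.03]
t 18.35 tcp [0.5112 0.2516 0.1113] yaw 94.9 zax [ 0.209  0.022 -0.978] F [1.4 1.1 2. ] w 9.1 q [ 0.5   0.34 -0.25  0.78 -0.08  0.4 ]
```

View pics/w10.png

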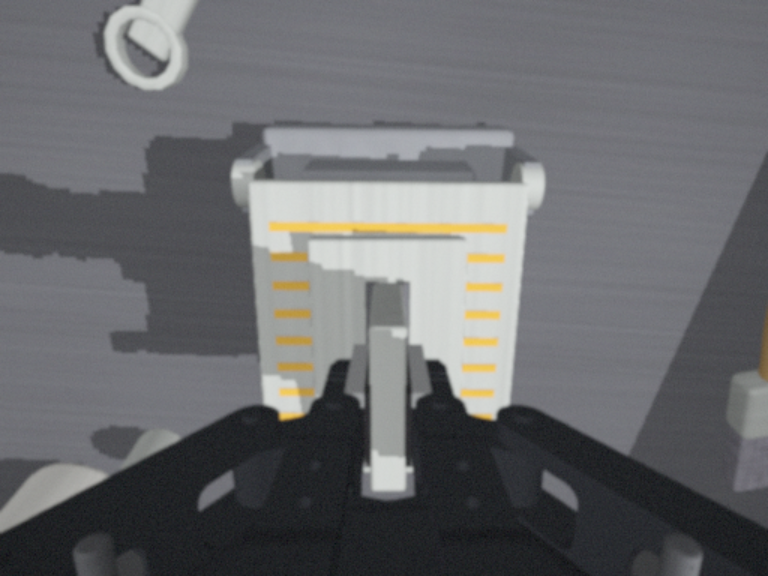

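```bash
python3 - <<'E'
from rel import *
f=rel("10",0,0)
o=get_obs();R=Rot.from_quat(o["tool_rot"]).as_matrix();t=o["eef_pos"]
for nm,reg,win in (("table",[(270,185,500,230),(260,240,295,400),(485,240,505,400)],(240,140,530,410)),("foot",[(318,275,355,340),(415,255,455,340)],(300,238,480,345))):
    c,n,L,Rr,T=f(reg,nm,0,*[win[0],win[2],win[1],win[3]])
    print(nm,"n",n.round(4),"slope",np.arccos(n[2]).round(4),"n in tool",(R.T@n).round(4), "z at origin",(R.T@(c-t)*1000).round(1))
    for k,e in(("L",L),("R",Rr),("T",T)):
        e=(e-t)@R*1000; print(k,len(e),"median tool mm",np.median(e,0).round(1), "first/last", e[len(e)//8].round(1),e[-len(e)//8].round(1))
E
```

```text
table n [-0.1994 -0.0151  0.9798] slope 0.2013 n in tool [ 0.0063  0.0103 -0.9999] z at origin [  0.4 -40.9  36.7]
L 153 median tool mm [-48.5 -19.6  36.9] first/last [-48.  -51.5  36.4] [-48.7  15.5  36.7]
R 153 median tool mm [ 50.2 -19.7  37.7] first/last [ 50.9 -51.4  37.9] [49.9 16.2 38.3]
T 188 median tool mm [  1.  -60.9  37.5] first/last [-36.2 -61.4  36.6] [ 38.8 -60.8  39.7]
foot n [-0.2022 -0.0163  0.9792] slope 0.2043 n in tool [ 0.0053  0.0073 -1.    ] z at origin [  2.9 -19.5  28.9]
L 72 median tool mm [-26.8 -23.3  29.1] first/last [-27.1 -37.7  29.1] [-26.8  -7.5  29.4]
R 72 median tool mm [ 28.4 -23.1  29.4] first/last [ 28.5 -37.7  29.2] [28.5 -7.  30.9]
T 107 median tool mm [  0.7 -42.2  30.7] first/last [-20.3 -42.2  30.4] [ 21.7 -42.2  30.7]
```

```bash
python3 -m inch '[[[0,0,0,0.04,0],[0,0,0,0.07,0],[0,0,0,0.1,0],[0,0,0,0.12,0],[0,0,0,0.12,0]]]'; python3 f.py;  python3 -m inch '[[[0,0,0,0.1,0],[0,0,0,0.11,0],[0,0,0,0.12,0],[0,0,0,0.12,0],[0,0,0,0.12,0]]]'; python3 f.py
```

```text
clock: 19.08
eef_pos: [0.5112, 0.2516, 0.1113]
tool_rot: [0.672, 0.733, 0.08, 0.07]
ft_force: [-2.8, -1.4, 10.3]
grip_width: 0.0092
t 19.07 tcp [0.5112 0.2516 0.1113] yaw 95.0 zax [ 0.209  0.023 -0.978] F [-2.8 -1.4 10.3] w 9.2 q [ 0.5   0.34 -0.25  0.78 -0.08  0.4 ]
tool F [ -1.05  -0.72 -10.67] M [ 0.55 -0.45 -0.04]
clock: 19.7
eef_pos: [0.5112, 0.2517, 0.1113]
tool_rot: [0.672, 0.733, 0.08, 0.07]
ft_force: [-4.2, -1.1, 10.6]
grip_width: 0.0093
t 19.7 tcp [0.5112 0.2517 0.1113] yaw 95.0 zax [ 0.21   0.023 -0.977] F [-4.2 -1.1 10.6] w 9.3 q [ 0.5   0.34 -0.25  0.78 -0.08  0.4 ]
tool F [ -0.68  -1.9  -11.3 ] M [ 0.55 -0.53 -0.  ]
```

```bash
python3 meas.py 11; python3 - <<'E'
from rel import *
f=rel("11",0,0)
for nm,reg,win in (("table",[(270,185,500,230),(260,240,295,400),(485,240,505,400)],(240,140,530,410)),("foot",[(318,275,355,340),(415,255,455,340)],(300,238,480,345))):
    c,n,L,Rr,T=f(reg,nm,0,*[win[0],win[2],win[1],win[3]]); print(nm,n.round(4),np.arccos(n[2]).round(4))
E
python3 f.py
```

```text
t 19.7 tcp [0.5112 0.2517 0.1113] yaw 95.0 zax [ 0.21   0.023 -0.977] F [-4.2 -1.1 10.6] w 9.3 q [ 0.5   0.34 -0.25  0.78 -0.08  0.4 ]
table [-0.1979 -0.0155  0.9801] 0.1998
foot [-0.2022 -0.0157  0.9792] 0.2042
t 19.8 tcp [0.5112 0.2517 0.1113] yaw 95.0 zax [ 0.21   0.023 -0.977] F [-2.9 -1.  10.2] w 9.4 q [ 0.5   0.34 -0.25  0.78 -0.08  0.4 ]
tool F [ -0.66  -0.71 -10.57] M [ 0.6  -0.6   0.05]
```

View pics/s11.png

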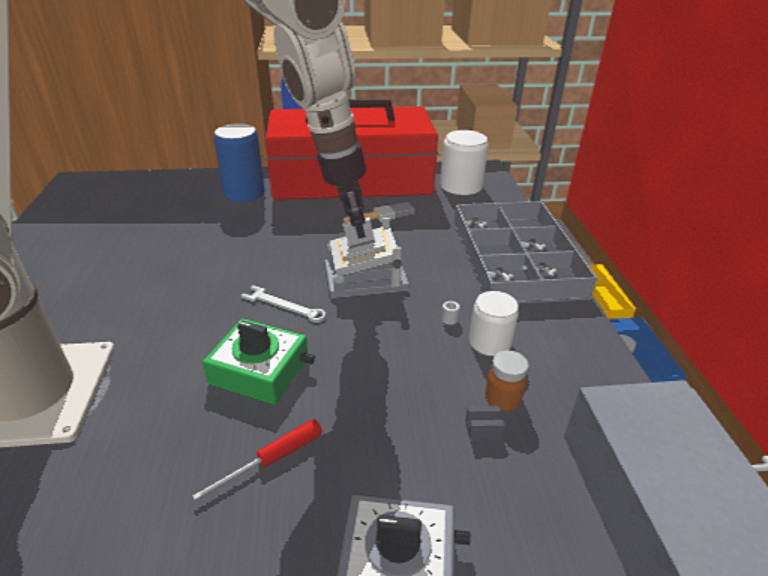

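```bash
python3 -c "
from h import *
print(ticket.job_done())"
```

```text
the job is handed in; nothing more can be done
None
```

The job is handed in at about 19.8 s, with the arm still gripping the bracket and pressing it on the sloped face.

**Knob:** I turned it anticlockwise by about 46° until the stop pushed back with about 1 N m. A picture afterwards showed the bar in line with the box to 0.1°, with the white line towards the robot.

**Tilt:** the moves cannot tilt the tool directly. I reached past the arm's limit with the bracket held high, which leaned the tool outwards, and carried that lean back to the table. It came out about 0.5–1° too steep, so the foot's low edge touched first. I opened the jaws about 4 mm for a quarter of a second so the foot settled on the face, then gripped again and pressed.

**Last checks:**

| Check | Result |
|---|---|
| Slope of foot against table | 0.204 and 0.200 rad, agreeing to about 0.25° |
| Table slope since the start | unchanged at about 0.20 rad |
| Distance from the middle of the face | about 1.3 mm along the slope and less than 0.1 mm across, measured just before the final press |
| Long side up and down the slope | within about 1° |
| Push | sensor reads about 10.6 N; about 15.5 N on the face once the bracket's roughly 5 N weight is added, and steady |
| Other things on the bench | look undisturbed in the side picture |

**One disagreement:** a sideways moment of about 0.5 N m suggests the pressure sits more towards one long edge of the foot. The pictures show no matching tilt, so I left it as it was.

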